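# Gauge a spacer bar against the flip stop

## Robot

A 6-joint arm with a two-finger parallel gripper is mounted at the origin on a cart in front of the work surface, level with it; the furniture and walls round the work are solid. World frame = base frame: x ahead of the robot, y to its left, z up, the work surface at z = 0. Lengths are in m, angles in degrees, forces in N, time in s.
With the tool pointing down it reaches from about 0.375 to 0.75 m from the base axis. Payload 9 kg.
Tool frame: the origin (TCP) lies on the centre line of the jaws, within the pads' length; the fingertips stand 11 mm ahead of it and the grasp point (between the pads) lies 8 mm behind it (env.finger_overhang is the distance from the TCP to the fingertips, in m); z points along the fingers, y is the line along which they close (so a half turn about z gives the same grasp; the last joint's range is limited). The gripper opens to 85 mm and grips with 20 to 120 N. Pads are 22 mm wide; open, the fingers measure 114 mm over their backs; the gripper's body (76 mm by 85 mm) begins 54 mm behind the grasp point. The pads swing forward as they close: fully open they stand 13 mm farther back than shut.
Start: joints at [61.725, 5.964, 5.575, 89.605, 0, 77.527], TCP at [0.163, 0.577, 0.242] pointing down, gripper open.
Joint ranges: [-171.21, 171.21], [-48.23, 106.86], [-62.78, 66.21], [-105.2, 120.99], [-86.42, 89.51], [-180, 180]. Speed limits (degrees/s): [127.2, 127.2, 147.25, 180, 180, 180].

## Interface

Orientations are given as a 3x3 rotation matrix whose columns are the frame's x, y, z axes.
In Python, from rig import env gives the robot as it stands.
- The arm moves only by the tool apply_moves, never from a script. Its argument "increments" is a list of rows, each a list of 6 numbers: the shift along the world's x, y, z in cm, then the turn, a rotation vector about the world's x, y, z in rad. A call has 1 to 8 rows; each row is the pose to reach, as a shift and turn from the pose commanded when the call began; what a row does not reach only later rows make up. A row lasts 1/10 s, in which the tool goes at most 50 mm and 8.59 degrees, less where a joint would pass 70% of its speed; a pose out of reach is approached as far as the arm can. A call with a gripper value outside its range is refused whole. "claw" is the opening, from 0 (shut) to 1 (fully open), set as the call begins (left out, the last holds). The fingers move at their own pace and stop on an object; "force" is the grip in N (left out, the last holds). Time passes only in rows, so rows that repeat a pose let the fingers close. It gives the time, the measured TCP pose, the force, the opening and the grip force at its end, in the units of the state.
- env.get_state(): the state, without advancing time (a new reading comes with each control period).
- env.read_camera(name): name is "scene" or "side" or "wrist"; returns a dict with "pixels" (480x640x3 uint8, red, green, blue), "vfov" (degrees; the focal length in pixels is half the picture's height over the tangent of half this angle, whatever the lens; pixels are square), "cx", "cy" (the principal point, pixels), "position" and "orientation" of the camera in the world; the wrist camera has in their place "hand_eye" (4x4, takes a point from camera to tool coordinates, whose origin is the TCP and whose axes are the flange's). Camera axes: x right, y up, looking along -z (the intrinsics and any distortion apply to the point x, -y, -z); pixel columns grow to the right and rows downward; lengths in m; the calibration is good to about 2 mm. A picture is of the moment at which its call begins: read the wrist's pose just before it. There is no depth.
- env.sign_off(): hands the job in; it is judged then, once.
Trained networks look in a picture, given as the dict that the camera call returned (one of the last four; its "shot" number tells which), for a name from the list of things; names that differ only in an ending like _2 or _b are one class to them, and where a whole thing is asked for, a point or a joint stands for the part that bears it (a point fixed in the world has none). Each returns a list of dicts, best first, with "conf" (0 to 1); they miss things now and then, are a little off and sometimes report something else, mostly with a low value. They report only what shows in the picture. A call takes as long as a camera call.
- env.spot_in(query, picture): "position" ([x, y, z] in m, in the coordinates of the camera as it stood for that picture, good to about 4 mm: the middle of the surface that is visible of it).
- env.outline_of(query, picture): "pixels" (480x640 bool, what is visible of it).
The state is a dict: "time_s": time; "qpos": joint angles; "dq": joint speeds; "joint_torque": joint torques, N m; "ee_pos": TCP position; "tool_rot": TCP orientation; "ft_force": force on the tool from outside, world axes, zero at the start; "ft_torque": the same for the moment, N m; "finger_gap": finger opening in m; "grasp_force": force on a finger pad.
Only numpy, scipy, OpenCV 4.12 (cv2) and the standard library are available. Lean on these libraries where they do the work, as an engineer would, in place of code of your own. Each camera call takes 0.05 s, during which the arm holds its last target. There are 200 camera calls.

## Task

Flip the red stop leaf down over the gauging board. Then bring the blue spacer bar flush against the aluminium fence and, keeping it flush, slide it along the fence until its end is pressed firmly but gently (about 10 N, never more than 20 N) against the tip of the stop's adjusting screw, and hold that pressure for a moment. Finally flip the leaf fully back up out of the way, leaving the bar lying exactly where it was gauged and the jars, bottle and pen around undisturbed.

Things in the scene. Friction and masses are not known exactly. Their poses are not given: they have to be found in the camera images.
- gauge_board: Gauging board, fixed; x across it away from the robot, y left along the fence, z up; origin on the worktop under it. Plywood bed x -103 to 67, y -140 to 170 mm, top at z = 20. Aluminium fence over the full length, face towards the robot at x = 40, top at z = 60. Hinge bracket on the fence at y = -137 to -73, up to z = 88. Place and yaw differ each time.
- leaf_hinge (a point): Point on the stop leaf's hinge axis, mid-width: x = 52, y = -105, z = 80 mm in the board's frame. The axis runs along the board's y; the point's axes are the board's.
- stop_leaf (a joint): Angle (rad) of the red stop leaf, 22 mm wide. 0: down on its rest, level, pointing from the fence to the robot over the bed. Grows as it swings up about the hinge: 1.57 upright, 1.85 leaning back on its far rest. The stiff hinge (0.11 N m) stays where it is left. A red block 24 (x) by 16 (y) mm hangs below the leaf, 37 mm from the hinge, ending 6 mm over the bed.
- screw_exit (a point): Where the adjusting screw leaves the left (+y) face of the leaf's block; leaf down: x = 15, y = -97, z = 35 mm in the board's frame, level with the middle of the bar's end. The brass tip, 11 mm across, stands 6 to 26 mm out of that face towards the bar (board y -91 to -71), set anew each time and not measured: find it by feel. The screw gives way only above 90 N.
- leaf_handle (a point): Centre of the handle at the leaf's free end, 85 mm from the hinge axis: a black round bar 16 mm thick, 32 mm long along the board's y, 5 mm beyond each side of the leaf. Gripped on its two ends (fingers closing along y) it pivots between the fingers. The point's axes turn with the leaf; its y stays the board's y.
- spacer_bar: Loose blue metal bar, 180 (its y) x 50 (x) x 30 (z) mm, 0.27 to 0.53 kg, two round recesses on top; flat on the bed between fence and robot, left of the stop, clear of both, a little askew. Origin: centre of its underside. Its axes are parallel to the board's when flush with the fence; its -y end faces the stop. Flush, its origin is at x = 15 mm in the board's frame.
- marker_pen: White and blue marker pen, 134 mm long, 14 mm thick, lying to the right of the board. A bystander.
- grey_jar: Small glass jar with grey contents, 47 mm across, 46 mm tall, standing to the right of the board. A bystander.
- brown_jar: Small brown glass jar, 35 mm across, 56 mm tall, standing to the right of the board. A bystander.
- weighing_bottle: Small clear weighing bottle with glass lid, 39 mm across, 58 mm tall, standing behind the board, to the right. A bystander.

How it is judged (in metres and radians):
On the way, in this order (a step that is already met when the one before it is completed fails the run):
1. the stop leaf lies down on its rest (under 0.12 rad) while the bar has not yet touched the stop (value of joint stop_leaf below 0.12 rad and contact force between spacer_bar and stop_leaf below 0.5 N), for 0.2 s.
2. with the leaf down and the bar flush with the fence, the bar's end is pressed on the screw tip with more than 5 N for 0.3 s (value of joint stop_leaf below 0.12 rad and contact force between spacer_bar and stop_leaf above 5 N and x of spacer_bar in the frame of gauge_board above 0.013 m and angle between the y axis of spacer_bar and the y axis of gauge_board, either way round below 0.015 rad), for 0.3 s.
3. the leaf is flipped up beyond 1.5 rad (value of joint stop_leaf above 1.5 rad), for 0.2 s.
At the end, for the whole second after the job is handed in: The leaf is up (beyond 1.5 rad); the bar lies flat and at rest on the bed, flush with the fence (within 2 mm and 0.015 rad), its right end within 2 mm, along the bar, of the screw tip's plane (value of joint stop_leaf above 1.5 rad and x of spacer_bar in the frame of gauge_board above 0.013 m and angle between the y axis of spacer_bar and the y axis of gauge_board, either way round below 0.015 rad and y of stop_screw_c0 in the frame of spacer_bar between -0.094 and -0.09 m and angle between spacer_bar's own z axis and vertical below 0.03 rad and linear speed of spacer_bar below 0.01 m/s and z of spacer_bar in the frame of gauge_board below 0.023 m); the robot touches nothing.
It fails at once if the bar is pressed on the stop with more than 20 N (contact force between spacer_bar and stop_leaf above 20 N).
It fails at once if the marker pen is moved by more than 20 mm (distance of marker_pen from where it was at the start of the episode above 0.02 m).
It fails at once if the grey jar is moved by more than 20 mm (distance of grey_jar from where it was at the start of the episode above 0.02 m).
It fails at once if the brown jar is moved by more than 20 mm (distance of brown_jar from where it was at the start of the episode above 0.02 m).
It fails at once if the weighing bottle is moved by more than 20 mm (distance of weighing_bottle from where it was at the start of the episode above 0.02 m).
It also fails if it takes over 69 s, if anything falls off the work surface, if the arm or the gripper's body presses on something with over 40 N, if the wrist force passes 120 N, or if a joint passes its speed limit or range.

## Working session

There is one attempt and no reset: what is moved stays moved. The work goes in short steps, Python scripts to look and compute and a tool call to move; the robot and the scene stay as the last step left them, time stands still between calls to the robot, and variables do not carry over. Pictures are saved under pics/ and viewed, at most 10 in all, crops included, and the job is handed in when it is done.

Besides the shell and the picture viewer there is one more tool, called after ">>>" by a JSON object that holds its "op" and its "data". apply_moves: Moves the arm, as the interface text tells. Its arguments: {"type":"object","properties":{"increments":{"type":"array"},"claw":{"type":"number"},"force":{"type":"number"}},"required":["increments"]}

```bash
mkdir -p pics; ls; cat > h.py <<'E'
import numpy as np, cv2
from rig import env
def f(p): return 240/np.tan(np.radians(p["vfov"])/2)
def ray(p,uv):
    d=np.array([(uv[0]-p["cx"])/f(p),-(uv[1]-p["cy"])/f(p),-1]); R=np.array(p["orientation"]); return np.array(p["position"]),R@d
def atz(p,uv,z):
    o,d=ray(p,uv); return o+d*(z-o[2])/d[2]
def proj(p,X):
    c=(np.atleast_2d(X)-np.array(p["position"]))@np.array(p["orientation"]); return np.c_[p["cx"]-f(p)*c[:,0]/c[:,2],p["cy"]+f(p)*c[:,1]/c[:,2]]
def world(p,x): return np.array(p["position"])+np.array(p["orientation"])@np.array(x)
def cam(n):
    s=env.get_state(); p=env.read_camera(n)
    if "hand_eye" in p:
        H=np.array(p["hand_eye"]);R=np.array(s["tool_rot"]);p["orientation"]=R@H[:3,:3];p["position"]=R@H[:3,3]+np.array(s["ee_pos"])
    return p
def save(p,n): cv2.imwrite(f"pics/{n}.png",p["pixels"][:,:,::-1])
E
cat > a.py <<'E'
from h import *
for n in ["scene","side"]:
    p=cam(n); save(p,n+"0"); print(n,{k:v for k,v in p.items() if k!="pixels"})
    for q in ["gauge_board","stop_leaf","leaf_handle","spacer_bar","marker_pen","grey_jar","brown_jar","weighing_bottle"]:
        r=env.spot_in(q,p)
        for x in r[:2]: print(q,round(x["conf"],2),world(p,x["position"]).round(4))
print(env.get_state())
E
python3 a.py
```

```text
pics
scene {'vfov': 56.795747523037505, 'cx': 321.55386853533633, 'cy': 242.2636241122734, 'position': array([-0.06421738, -0.78087741,  0.65180822]), 'orientation': array([[ 0.75723794,  0.32330093, -0.56750965],
       [-0.65295778,  0.39519831, -0.64611487],
       [ 0.01538932,  0.85982254,  0.51036101]]), 'shot': 1}
gauge_board 0.65 [0.6098 0.1126 0.0193]
stop_leaf 0.85 [0.6594 0.0746 0.1293]
leaf_handle 0.84 [0.6578 0.0704 0.1276]
marker_pen 0.69 [ 0.4382 -0.2519  0.0075]
grey_jar 0.56 [ 0.6175 -0.308   0.0333]
brown_jar 0.7 [ 0.6041 -0.3905  0.0376]
brown_jar 0.48 [0.6544 0.0734 0.1298]
weighing_bottle 0.7 [ 0.6443 -0.1728  0.0362]
side {'vfov': 48.18020678163715, 'cx': 321.8975666741443, 'cy': 248.01837833581382, 'position': array([0.42261697, 0.70607427, 0.69989153]), 'orientation': array([[-0.98210962,  0.12488812, -0.14093845],
       [-0.18766512, -0.58721732,  0.78737387],
       [ 0.01557214,  0.79973669,  0.60014893]]), 'shot': 2}
gauge_board 0.72 [0.5957 0.2024 0.022 ]
gauge_board 0.66 [0.6581 0.0856 0.132 ]
stop_leaf 0.9 [0.6599 0.0876 0.1348]
leaf_handle 0.69 [0.657
[... 319 characters left out ...]
,
       2.38939718e-03, 7.75272802e+01]), 'dq': array([ 0.13088036, -0.08997157,  0.0409262 , -0.01503787, -0.0309069 ,
        0.02834757]), 'joint_torque': array([ 1.80076426e-03, -5.56747770e+01,  5.03777969e+01,  3.62527380e-04,
       -1.00167078e-04,  1.03521970e-05]), 'ee_pos': array([0.16338684, 0.57736168, 0.24233222]), 'tool_rot': array([[-9.62204432e-01,  2.72328168e-01,  1.48674473e-05],
       [ 2.72328168e-01,  9.62204425e-01,  1.15674102e-04],
       [ 1.71957926e-05,  1.15350958e-04, -9.99999993e-01]]), 'ft_force': array([-0.23145415, -0.29206897, -0.11946106]), 'ft_torque': array([ 0.01815995, -0.04096588,  0.02141046]), 'grasp_force': 0.0, 'finger_gap': 0.0854799795181072}
```

View pics/scene0.png

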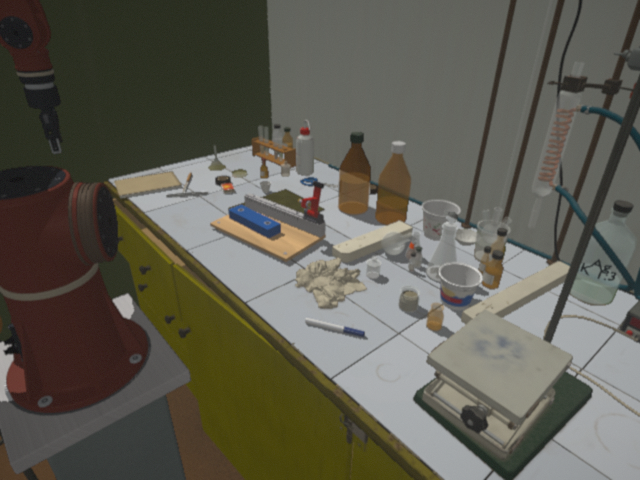

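View pics/side0.png

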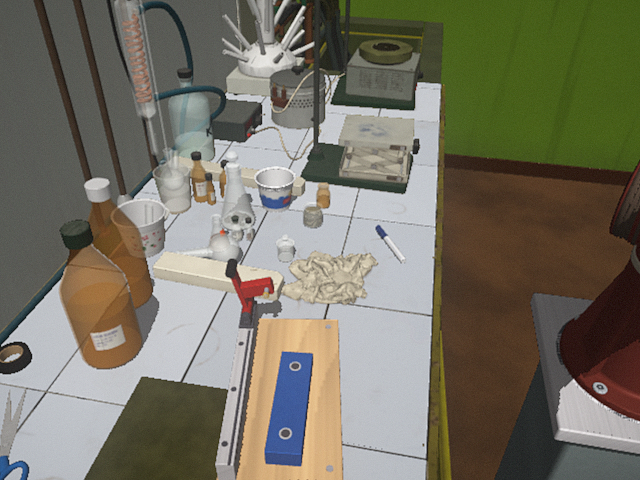

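The scene picture shows the leaf upright at (313,200) and the bar at (254,220) on the board. The side picture shows the board's right edge corners at about (258,319) and (338,320), and the bar from (296,352) to (284,465). Next I fit the board roughly.

```bash
cat > b.py <<'E'
from h import *
p=cam("side")
a=atz(p,(338,320),.02);b=atz(p,(343,478),.02);print(a,b,np.degrees(np.arctan2(*(b-a)[[1,0]]))-90)
m=env.outline_of("spacer_bar",p)[0]["pixels"].astype(np.uint8)
c=max(cv2.findContours(m,0,1)[0],key=cv2.contourArea); q=cv2.boxPoints(cv2.minAreaRect(c)); print([atz(p,u,.05).round(4) for u in q])
E
python3 b.py
```

```text
[0.51372342 0.01913197 0.02      ] [0.45784614 0.31412476 0.02      ] 10.725842503238582
[array([0.5635, 0.3325, 0.05  ]), array([0.5959, 0.1349, 0.05  ]), array([0.5337, 0.1324, 0.05  ]), array([0.5129, 0.3293, 0.05  ])]
```

>>> {"op": "apply_moves", "data": {"increments": [[4,-4,1,0,0,0],[8,-8,2,0,0,0],[12,-12,3,0,0,0],[15,-16,4,0,0,0],[18,-20,5,0,0,0],[21,-24,6,0,0,0],[24,-28,7,0,0,0],[27,-32,8,0,0,0]]}}

```text
time_s: 1.8
ee_pos: [0.4183, 0.2769, 0.3177]
tool_rot: [[-0.962, 0.272, 0.001], [0.272, 0.962, 0.0], [-0.001, 0.001, -1.0]]
ft_force: [0.6, 0.5, 0.5]
finger_gap: 0.0851
grasp_force: 0.0
```

>>> {"op": "apply_moves", "data": {"increments": [[3,-2,2,0,0,0.1],[5,-5,3,0,0,0.2],[7,-8,3,0,0,0.3],[9,-11,3,0,0,0.4],[10,-12,3,0,0,0.46],[10,-12,3,0,0,0.46]]}}

```text
time_s: 2.4
ee_pos: [0.5184, 0.1569, 0.3465]
tool_rot: [[-0.983, -0.182, -0.001], [-0.182, 0.983, -0.0], [0.001, -0.0, -1.0]]
ft_force: [-0.4, 0.2, -1.2]
finger_gap: 0.0853
grasp_force: 0.0
```

```bash
cat > c.py <<'E'
from h import *
s=env.get_state();print(s["ee_pos"],s["ft_force"])
p=cam("wrist"); save(p,"w0"); print({k:v for k,v in p.items() if k!="pixels"})
for q in ["gauge_board","stop_leaf","leaf_handle","spacer_bar"]:
    for x in env.spot_in(q,p)[:2]: print(q,round(x["conf"],2),world(p,x["position"]).round(4))
E
python3 c.py
```

```text
[0.51844116 0.15694773 0.34651115] [-0.42586615  0.24110367 -1.23300794]
{'vfov': 58.24616627955443, 'cx': 316.1216506834217, 'cy': 240.68167452563713, 'hand_eye': array([[ 4.22040005e-04,  9.63755648e-01,  2.66786195e-01,
         6.63144104e-02],
       [ 9.99999455e-01, -1.51886073e-04, -1.03325704e-03,
         9.44478272e-04],
       [-9.55286201e-04,  2.66786485e-01, -9.63755186e-01,
        -1.31274781e-01],
       [ 0.00000000e+00,  0.00000000e+00,  0.00000000e+00,
         1.00000000e+00]]), 'shot': 4, 'orientation': array([[-1.82112085e-01, -9.47823261e-01, -2.61660570e-01],
       [ 9.83277377e-01, -1.75305170e-01, -4.93325184e-02],
       [ 8.88057835e-04, -2.66268966e-01,  9.63898360e-01]]), 'position': array([0.4531267 , 0.14584883, 0.47782145])}
gauge_board 0.56 [0.5949 0.1522 0.0222]
stop_leaf 0.59 [0.6589 0.0818 0.1292]
leaf_handle 0.75 [0.5477 0.2217 0.0486]
leaf_handle 0.63 [0.6632 0.0852 0.1351]
spacer_bar 0.66 [0.5477 0.2245 0.0492]
```

View pics/w0.png

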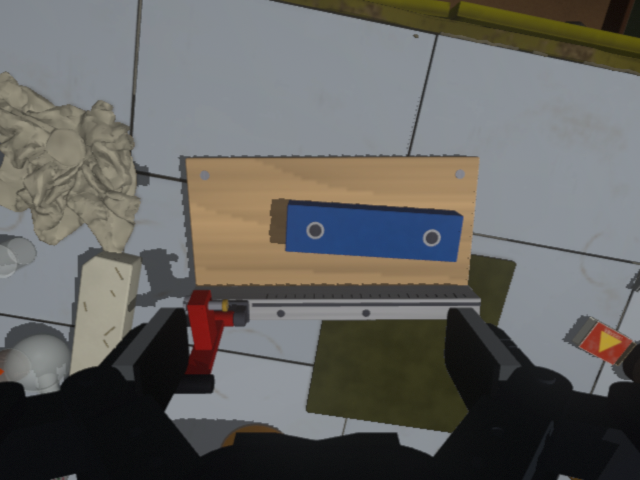

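The wrist picture shows the whole board: near corners at (185,156) and (478,157), the bar top from (287,200) to (460,262), the fence's bed line at row ~285, and the upright leaf at (205,330) with its handle at (195,384).

```bash
cat > d.py <<'E'
from h import *
from scipy.optimize import least_squares
def edges(p):
    I=p["pixels"]; hsv=cv2.cvtColor(I,cv2.COLOR_RGB2HSV); 
    wood=((hsv[...,0]>5)&(hsv[...,0]<25)&(hsv[...,1]>60)&(hsv[...,2]>100)).astype(np.uint8)
    wood=cv2.morphologyEx(wood,cv2.MORPH_OPEN,np.ones((5,5)))
    n,l,st,_=cv2.connectedComponentsWithStats(wood); k=1+np.argmax(st[1:,4]); return l==k,hsv
if __name__=="__main__":
    p=cam("wrist"); W,hsv=edges(p)
    top=[(u,np.where(W[:,u])[0].min()) for u in range(200,466,5)]
    lef=[(np.where(W[v])[0].min(),v) for v in range(165,275,5)]
    rig=[(np.where(W[v])[0].max()+1,v) for v in range(165,275,5)]
    bot=[(u,np.where(W[:,u])[0].max()+1) for u in range(290,460,5)]
    print(top[::15],lef[::8],rig[::8],bot[::10])
    def res(t,full=False):
        x,y,a=t;c,s=np.cos(a),np.sin(a);o=[]
        for P,i,val in ((top,0,-.103),(lef,1,-.140),(rig,1,.170),(bot,0,.040)):
            X=np.array([atz(p,u,.02) for u in P])-[x,y,0]; q=np.c_[c*X[:,0]+s*X[:,1],-s*X[:,0]+c*X[:,1]][:,i]-val
            o.append(q)
        return [ (k.mean()*1e3,k.std()*1e3) for k in o] if full else np.concatenate(o)
    r=least_squares(res,[.589,.176,.187],loss="soft_l1",f_scale=.001); t=r.x; print(t,np.degrees(t[2]),res(t,True))
    x,y,a=t;Rb=np.array([[np.cos(a),-np.sin(a),0],[np.sin(a),np.cos(a),0],[0,0,1]])
    blue=((hsv[...,0]>100)&(hsv[...,0]<130)&(hsv[...,1]>130)&(hsv[...,2]>30)).astype(np.uint8)
    c=max(cv2.findContours(blue,0,1)[0],key=cv2.contourArea); b=np.int32(cv2.approxPolyDP(c,6,True))[:,0]
    for u in b: print("bar",u,((atz(p,u,.05)-[x,y,0])@Rb).round(4))
    V=p["pixels"].copy()
    def B(P): return np.array([x,y,0])+Rb@(np.array(P)/1e3)
    for th in (1.85,):
        for P in ([52-85*np.cos(th),-121,80+85*np.sin(th)],[52-85*np.cos(th),-89,80+85*np.sin(th)],[52,-105,80],[40,170,60],[40,170,20],[-103,-140,20],[40,-73,60],[52,-73,88],[52,-137,88]):
            uv=proj(p,B(P))[0]; cv2.circle(V,tuple(np.int32(uv*8)),16,(0,255,0),1,cv2.LINE_AA,3)
    cv2.imwrite("pics/ov.png",cv2.resize(V[140:400,160:500],None,fx=2.3,fy=2.3)[:,:,::-1])
    np.save("board.npy",t)
E
python3 d.py
```

```text
[(200, np.int64(159)), (275, np.int64(158)), (350, np.int64(158)), (425, np.int64(158))] [(np.int64(183), 165), (np.int64(187), 205), (np.int64(190), 245)] [(np.int64(476), 165), (np.int64(472), 205), (np.int64(468), 245)] [(290, np.int64(285)), (340, np.int64(285)), (390, np.int64(285)), (440, np.int64(285))]
[0.58926961 0.17416243 0.18969434] 10.868685254700084 [(np.float64(0.2999273168984871), np.float64(0.2946948839333059)), (np.float64(0.9293822855003052), np.float64(0.3445124821879267)), (np.float64(-0.9227592280497108), np.float64(0.3278060671451717)), (np.float64(-0.5812851650438783), np.float64(0.597937006563855))]
bar [285 207] [-0.0569 -0.0309  0.05  ]
bar [284 250] [-0.0115 -0.033   0.05  ]
bar [452 261] [0.0014 0.1424 0.05  ]
bar [456 216] [-0.0467  0.1427  0.05  ]
```

View pics/ov.png

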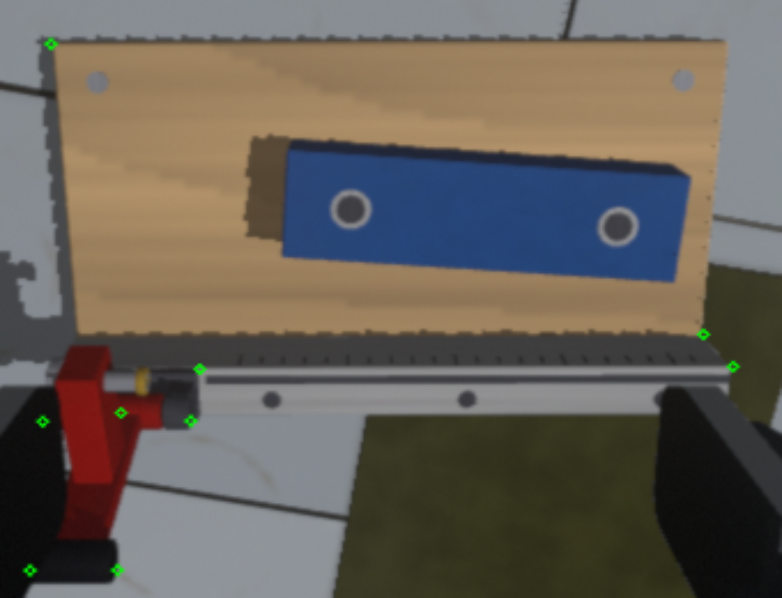

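The overlay fits: the projected handle ends at 1.85 rad lie on the black handle, and the corners lie on the board. Before moving in I check how close the amber bottles stand.

```bash
python3 - <<'E'
from h import *
p=cam("scene")
for u in [(353,213),(340,205),(392,222),(410,210),(375,215)]: print(u,atz(p,u,0).round(3))
s=cam("side")
for u in [(110,365),(75,350),(140,345),(150,300),(125,255),(75,240)]: print(u,atz(s,u,0).round(3))
E
```

```text
(353, 213) [0.861 0.121 0.   ]
(340, 205) [0.869 0.191 0.   ]
(392, 222) [ 0.913 -0.001  0.   ]
(410, 210) [1.023 0.017 0.   ]
(375, 215) [0.906 0.066 0.   ]
(110, 365) [0.872 0.181 0.   ]
(75, 350) [0.947 0.163 0.   ]
(140, 345) [ 0.844  0.13  -0.   ]
(150, 300) [0.877 0.019 0.   ]
(125, 255) [ 0.99  -0.101  0.   ]
(75, 240) [ 1.122 -0.128  0.   ]
```

>>> {"op": "apply_moves", "data": {"increments": [[4,-2,-1,0,0,0],[8,-4,-3,0,0,0],[12,-6,-5,0,0,0],[15,-7.2,-7,0,0,0.007],[16.4,-7.2,-9,0,0,0.007],[16.4,-7.2,-11,0,0,0.007]]}}

```text
time_s: 3.4
ee_pos: [0.6827, 0.0862, 0.2348]
tool_rot: [[-0.982, -0.189, -0.001], [-0.189, 0.982, 0.0], [0.001, 0.0, -1.0]]
ft_force: [-0.2, -0.1, -0.4]
finger_gap: 0.0858
grasp_force: 0.0
```

>>> {"op": "apply_moves", "data": {"increments": [[0,-0.1,-3,0,0,0],[0,-0.1,-6,0,0,0],[0,-0.1,-8.3,0,0,0],[0,-0.1,-8.3,0,0,0]]}}

```text
time_s: 3.8
ee_pos: [0.6791, 0.0862, 0.1498]
tool_rot: [[-0.982, -0.19, -0.006], [-0.19, 0.982, 0.001], [0.006, 0.002, -1.0]]
ft_force: [-0.3, 0.5, -0.1]
finger_gap: 0.0857
grasp_force: 0.0
```

>>> {"op": "apply_moves", "data": {"increments": [[0,0,0,0,0,0],[0,0,0,0,0,0],[0,0,0,0,0,0],[0,0,0,0,0,0],[0,0,0,0,0,0],[0,0,0,0,0,0]], "claw": 0.2, "force": 25}}

```text
time_s: 4.4
ee_pos: [0.683, 0.0833, 0.1562]
tool_rot: [[-0.982, -0.188, 0.004], [-0.188, 0.982, -0.004], [-0.003, -0.004, -1.0]]
ft_force: [2.4, -9.9, 3.6]
finger_gap: 0.0315
grasp_force: 30.0
```

>>> {"op": "apply_moves", "data": {"increments": [[-2.0,-0.6,0.3,0,0,0],[-4.1,-1.0,0.1,0,0,0],[-6.05,-1.35,-0.6,0,0,0],[-7.8,-1.7,-1.8,0,0,0],[-9.15,-1.95,-3.4,0,0,0],[-10.1,-2.15,-5.3,0,0,0],[-10.6,-2.25,-7.3,0,0,0],[-10.6,-2.25,-8.4,0,0,0]]}}

```text
time_s: 5.2
ee_pos: [0.5751, 0.0626, 0.07]
tool_rot: [[-0.982, -0.19, 0.0], [-0.19, 0.982, -0.001], [-0.0, -0.001, -1.0]]
ft_force: [-7.0, -2.5, 32.6]
finger_gap: 0.0313
grasp_force: 36.8
```

>>> {"op": "apply_moves", "data": {"increments": [[0,0,0,0,0,0],[0,0,0,0,0,0],[0,0,0,0,0,0]]}}

```text
time_s: 5.5
ee_pos: [0.5752, 0.0627, 0.0703]
tool_rot: [[-0.982, -0.19, -0.001], [-0.19, 0.982, -0.001], [0.001, -0.001, -1.0]]
ft_force: [-3.9, -2.6, 0.5]
finger_gap: 0.0315
grasp_force: 33.2
```

>>> {"op": "apply_moves", "data": {"increments": [[0,0,0,0,0,0],[0,0,0,0,0,0],[0,0,0,0,0,0],[0,0,4,0,0,0],[0,0,8,0,0,0],[-2,3,12,0,0,0],[-5,6,15,0,0,0],[-6.2,7.7,16,0,0,0]], "claw": 1}}

```text
time_s: 6.3
ee_pos: [0.5131, 0.1416, 0.2338]
tool_rot: [[-0.982, -0.19, 0.004], [-0.19, 0.982, 0.001], [-0.004, -0.0, -1.0]]
ft_force: [0.2, 0.6, 0.6]
finger_gap: 0.0856
grasp_force: 0.0
```

```bash
python3 - <<'E'
from h import *
print(env.get_state()["ee_pos"])
p=cam("wrist"); save(p,"w1"); np.save("w1.npy",{k:v for k,v in p.items()},allow_pickle=True)
for q in ["stop_leaf","spacer_bar"]:
    for x in env.spot_in(q,p)[:2]: print(q,round(x["conf"],2),world(p,x["position"]).round(4))
E
```

```text
[0.51313399 0.14156177 0.2337893 ]
stop_leaf 0.67 [0.6148 0.0753 0.0804]
spacer_bar 0.76 [0.5454 0.2231 0.0454]
```

View pics/w1.png

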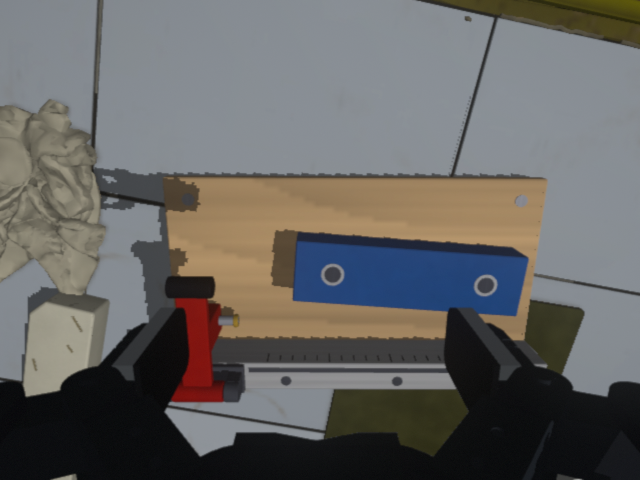

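The leaf lies down with its handle at (190,287), and the brass tip ends at (239,320). The bar top spans (296,234) to (526,313).

```bash
python3 - <<'E'
from h import *
p=np.load("w1.npy",allow_pickle=True).item()
x,y,a=np.load("board.npy");Rb=np.array([[np.cos(a),-np.sin(a),0],[np.sin(a),np.cos(a),0],[0,0,1]])
b=lambda u,z:((atz(p,u,z)-[x,y,0])@Rb*1e3).round(1)
print("tip",b((239,320),.035),"handle ends",b((214,287),.08),b((167,287),.08),"corner",b((165,178),.02),b((546,178),.02),"fence",b((300,338),.02),b((500,338),.02))
I=p["pixels"];hsv=cv2.cvtColor(I,cv2.COLOR_RGB2HSV)
m=((hsv[...,0]>100)&(hsv[...,0]<130)&(hsv[...,1]>130)&(hsv[...,2]>90)).astype(np.uint8)
c=max(cv2.findContours(m,0,1)[0],key=cv2.contourArea)
for u in cv2.boxPoints(cv2.minAreaRect(c)): print("bar",u,b(u,.05))
print("red edge row320", [ (u,tuple(I[320,u])) for u in range(206,246,2)])
E
```

```text
tip [ 14.3 -80.8  35. ] handle ends [-33.4 -88.6  80. ] [ -33.4 -121.9   80. ] corner [-102.5 -137.1   20. ] [-103.2  167.2   20. ] fence [ 39.  -30.4  20. ] [ 38.7 147.2  20. ]
bar [292.61484 299.69513] [-10.8 -34.8  50. ]
bar [296.71408 240.72878] [-59.1 -31.1  50. ]
bar [527.2257  256.75366] [-46.7 145.7  50. ]
bar [523.12646 315.72003] [  2.7 149.1  50. ]
red edge row320 [(206, (np.uint8(127), np.uint8(23), np.uint8(18))), (208, (np.uint8(93), np.uint8(20), np.uint8(17))), (210, (np.uint8(69), np.uint8(17), np.uint8(13))), (212, (np.uint8(90), np.uint8(20), np.uint8(15))), (214, (np.uint8(94), np.uint8(21), np.uint8(15))), (216, (np.uint8(94), np.uint8(22), np.uint8(17))), (218, (np.uint8(105), np.uint8(81), np.uint8(83))), (220, (np.uint8(114), np.uint8(115), np.uint8(121))), (222, (np.uint8(115), np.uint8(115), np.uint8(121))), (224, (np.uint8(115), np.uint8(116), np.uint8(122))), (226, (np.uint8(115), np.uint8(116), np.uint8(122))), (228, (np.uint8(116), np.uint8(115), np.uint8(122))), (230, (np.uint8(116), np.uint8(115), np.uint8(122))), (232, (np.uint8(115), np.uint8(109), np.uint8(102))), (234, (np.uint8(129), np.uint8(105), np.uint8(42))), (236, (np.uint8(135), np.uint8(109), np.uint8(45))), (238, (np.uint8(111), np.uint8(97), np.uint8(70))), (240, (np.uint8(148), np.uint8(121), np.uint8(87))), (242, (np.uint8(150), np.uint8(123), np.uint8(90))), (244, (np.uint8(151), np.uint8(123), np.uint8(90)))]
```

>>> {"op": "apply_moves", "data": {"increments": [[-1,3,-4,0,0,0],[-2,6,-8,0,0,0],[-2,7.4,-12,0,0,0],[-2,7.4,-16,0,0,0],[-2,7.4,-18,0,0,0],[-2,7.4,-19.6,0,0,0],[-2,7.4,-19.6,0,0,0],[-2,7.4,-19.6,0,0,0]]}}

```text
time_s: 7.25
ee_pos: [0.4934, 0.2135, 0.0336]
tool_rot: [[-0.982, -0.189, -0.001], [-0.189, 0.982, -0.0], [0.001, 0.0, -1.0]]
ft_force: [1.1, -0.1, 0.5]
finger_gap: 0.0853
grasp_force: 0.0
```

>>> {"op": "apply_moves", "data": {"increments": [[1.0,0.2,0,0,0,0],[2.0,0.38,0,0,0,0],[2.8,0.54,0,0,0,0],[3.6,0.69,0,0,0,0],[4.3,0.83,0,0,0,0],[4.9,0.94,0,0,0,0],[5.4,1.04,0,0,0,0],[5.9,1.13,0,0,0,0]]}}

```text
time_s: 8.05
ee_pos: [0.5527, 0.2255, 0.034]
tool_rot: [[-0.982, -0.19, -0.0], [-0.19, 0.982, 0.0], [0.0, 0.0, -1.0]]
ft_force: [-3.5, -0.1, 2.0]
finger_gap: 0.0857
grasp_force: 1.2
```

>>> {"op": "apply_moves", "data": {"increments": [[0.2,0.04,0,0,0,0],[0.4,0.08,0,0,0,0],[0.5,0.1,0,0,0,0],[0.5,0.1,0,0,0,0]]}}

```text
time_s: 8.45
ee_pos: [0.5564, 0.2264, 0.0338]
tool_rot: [[-0.982, -0.19, -0.002], [-0.19, 0.982, -0.0], [0.002, 0.0, -1.0]]
ft_force: [-6.8, -1.0, 3.2]
finger_gap: 0.0852
grasp_force: 3.3
```

>>> {"op": "apply_moves", "data": {"increments": [[0.1,0.02,0,0,0,0],[0.2,0.04,0,0,0,0],[0.3,0.06,0,0,0,0],[0.3,0.06,0,0,0,0],[0.3,0.06,0,0,0,0]]}}

```text
time_s: 8.95
ee_pos: [0.5567, 0.2264, 0.0337]
tool_rot: [[-0.982, -0.189, -0.007], [-0.189, 0.982, -0.002], [0.008, -0.001, -1.0]]
ft_force: [-23.4, -4.2, 14.9]
finger_gap: 0.0853
grasp_force: 11.2
```

```bash
cat > e.py <<'E'
import sys
from h import *
s=env.get_state();print(s["ee_pos"],s["ft_force"],s["qpos"].round(1))
p=cam("wrist"); save(p,sys.argv[1])
E
python3 e.py w2
```

```text
[0.55665372 0.22641326 0.03366775] [-23.42225899  -4.22697005  14.89815737] [  9.7  10.7 -11.2  68.6  -0.   -1.2]
```

View pics/w2.png

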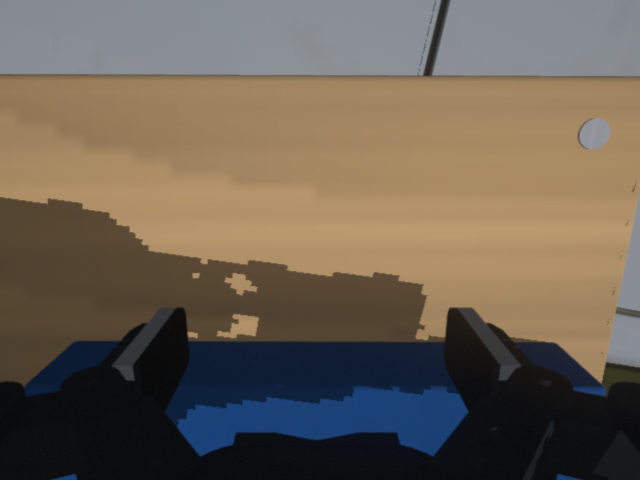

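```bash
cat >> h.py <<'E'
x0,y0,a0=np.load("board.npy");Rb=np.array([[np.cos(a0),-np.sin(a0),0],[np.sin(a0),np.cos(a0),0],[0,0,1]])
b=lambda X:((np.array(X)-[x0,y0,0])@Rb*1e3).round(1)
E
python3 - <<'E'
from h import *
p=cam("wrist")
for u in [(555,343),(602,384),(78,343),(30,386)]: print(b(atz(p,u,.05)))
for u in [(605,384)]: print(b(atz(p,u,.02)))
E
```

```text
[-25.1 129.4  50. ]
[-11.3 145.7  50. ]
[-25. -12.  50.]
[-10.4 -28.7  50. ]
[  8.5 169.5  20. ]
```

>>> {"op": "apply_moves", "data": {"increments": [[-1,-0.2,0,0,0,0],[-3,-0.5,0,0,0,0],[-3,1,4,0,0,0],[-3,4,7,0,0,0],[-2,8,8,0,0,0],[-1,11,8,0,0,0],[0.5,12.4,8,0,0,0],[0.5,12.4,8,0,0,0]], "claw": 0}}

```text
time_s: 9.85
ee_pos: [0.5665, 0.3528, 0.1137]
tool_rot: [[-0.981, -0.192, 0.001], [-0.192, 0.981, 0.001], [-0.001, 0.0, -1.0]]
ft_force: [0.2, 0.9, -0.3]
finger_gap: -0.0
grasp_force: 0.0
```

>>> {"op": "apply_moves", "data": {"increments": [[0,0,-3,0,0,0],[0,0,-5.5,0,0,0],[0,0,-7,0,0,0],[0,0,-7.5,0,0,0],[0,0,-7.5,0,0,0]]}}

```text
time_s: 10.35
ee_pos: [0.5652, 0.3506, 0.0389]
tool_rot: [[-0.982, -0.19, -0.001], [-0.19, 0.982, -0.0], [0.001, -0.0, -1.0]]
ft_force: [0.2, 0.0, 0.5]
finger_gap: -0.0003
grasp_force: 0.0
```

```bash
python3 e.py w3
```

```text
[0.56515922 0.35061663 0.03887624] [0.18261453 0.024039   0.49458386] [20.6 20.6  1.  70.4  0.   9.6]
```

View pics/w3.png

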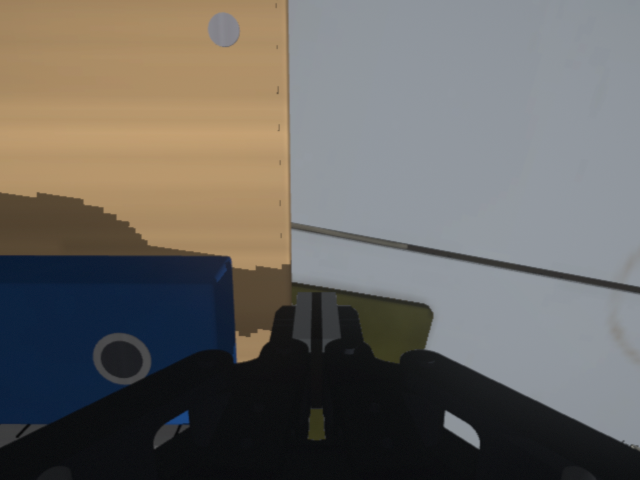

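The picture shows the bar lying flush with the fence, its end face at column ~233. The closed fingers at (315,330) are just beyond the end. I now slide the bar.

>>> {"op": "apply_moves", "data": {"increments": [[0.11,-0.49,0,0,0,0],[0.23,-0.97,0,0,0,0],[0.34,-1.46,0,0,0,0],[0.45,-1.95,0,0,0,0],[0.56,-2.44,0,0,0,0],[0.67,-2.92,0,0,0,0],[0.78,-3.41,0,0,0,0],[0.9,-3.9,0,0,0,0]]}}

```text
time_s: 11.2
ee_pos: [0.5744, 0.3117, 0.039]
tool_rot: [[-0.982, -0.19, -0.0], [-0.19, 0.982, 0.0], [0.0, 0.0, -1.0]]
ft_force: [-2.4, 3.8, 2.0]
finger_gap: 0.0002
grasp_force: 1.7
```

```bash
python3 e.py w4; python3 -c "
from h import *
s=env.get_state();print(b(s['ee_pos']),Rb.T@s['ft_force'])"
```

```text
[0.57440212 0.311738   0.03904693] [-2.44007624  3.75874771  2.00348519] [17.  18.6 -1.4 70.   0.   6.1]
[ 11.4 137.1  38.9] [-0.61879848  1.4540545   2.49498759]
```

View pics/w4.png

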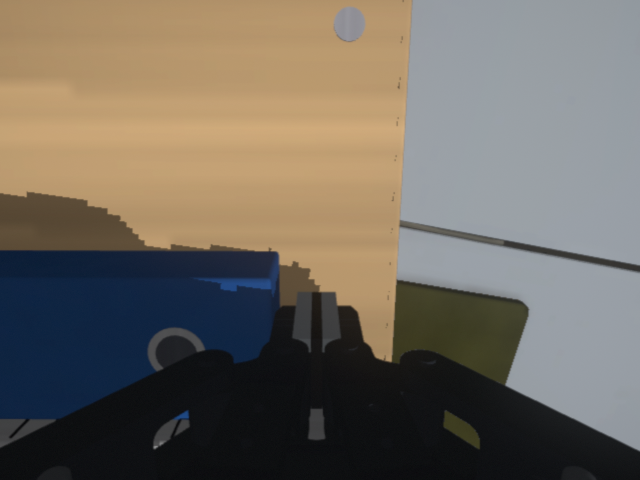

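```bash
python3 - <<'E'
from h import *
p=cam("wrist")
I=p["pixels"];hsv=cv2.cvtColor(I,cv2.COLOR_RGB2HSV)
m=(hsv[...,0]>100)&(hsv[...,0]<130)&(hsv[...,1]>130)
r=[(u,np.where(m[:,u])[0].min()) for u in range(20,270,40)]; print([(k,b(atz(p,k,.02))[0]) for k in r])
e=[(np.where(m[v,:330])[0].max(),v) for v in range(255,330,10)]; print([(k,b(atz(p,k,.05))) for k in e])
E
```

```text
[((20, np.int64(251)), np.float64(-9.3)), ((60, np.int64(251)), np.float64(-9.3)), ((100, np.int64(251)), np.float64(-9.3)), ((140, np.int64(252)), np.float64(-9.0)), ((180, np.int64(253)), np.float64(-8.6)), ((220, np.int64(264)), np.float64(-4.4)), ((260, np.int64(276)), np.float64(0.2))]
[((np.int64(188), 255), array([-17.2, 100.7,  50. ])), ((np.int64(277), 265), array([-14.2, 126.6,  50. ])), ((np.int64(277), 275), array([-11.1, 126.5,  50. ])), ((np.int64(276), 285), array([ -7.9, 126.2,  50. ])), ((np.int64(277), 295), array([ -4.7, 126.4,  50. ])), ((np.int64(277), 305), array([ -1.5, 126.3,  50. ])), ((np.int64(273), 315), array([  1.8, 125. ,  50. ])), ((np.int64(272), 325), array([  5.2, 124.6,  50. ]))]
```

>>> {"op": "apply_moves", "data": {"increments": [[0.05,-0.25,0,0,0,0],[0.1,-0.49,0,0,0,0],[0.15,-0.74,0,0,0,0],[0.2,-0.98,0,0,0,0],[0.25,-1.23,0,0,0,0],[0.3,-1.47,0,0,0,0],[0.35,-1.72,0,0,0,0],[0.4,-1.96,0,0,0,0]]}}

```text
time_s: 12.1
ee_pos: [0.5782, 0.2922, 0.0389]
tool_rot: [[-0.982, -0.19, -0.0], [-0.19, 0.982, 0.0], [0.0, 0.0, -1.0]]
ft_force: [-1.9, 1.4, -0.4]
finger_gap: 0.0003
grasp_force: 1.0
```

>>> {"op": "apply_moves", "data": {"increments": [[0.01,-0.05,0,0,0,0],[0.02,-0.1,0,0,0,0],[0.03,-0.15,0,0,0,0],[0.04,-0.2,0,0,0,0]]}}

```text
time_s: 12.5
ee_pos: [0.5788, 0.2904, 0.039]
tool_rot: [[-0.982, -0.19, 0.0], [-0.19, 0.982, 0.0], [-0.0, 0.0, -1.0]]
ft_force: [-1.4, 1.9, -0.2]
finger_gap: -0.0001
grasp_force: 0.8
```

>>> {"op": "apply_moves", "data": {"increments": [[0.01,-0.05,0,0,0,0],[0.02,-0.1,0,0,0,0],[0.03,-0.15,0,0,0,0],[0.04,-0.2,0,0,0,0]]}}

```text
time_s: 12.9
ee_pos: [0.5793, 0.2884, 0.039]
tool_rot: [[-0.982, -0.19, 0.0], [-0.19, 0.982, 0.0], [-0.0, 0.0, -1.0]]
ft_force: [-1.4, 1.8, -1.2]
finger_gap: -0.0001
grasp_force: 0.8
```

>>> {"op": "apply_moves", "data": {"increments": [[0.01,-0.05,0,0,0,0],[0.02,-0.1,0,0,0,0],[0.03,-0.15,0,0,0,0],[0.03,-0.15,0,0,0,0]]}}

```text
time_s: 13.3
ee_pos: [0.5795, 0.2868, 0.039]
tool_rot: [[-0.982, -0.19, 0.0], [-0.19, 0.982, 0.0], [-0.0, 0.0, -1.0]]
ft_force: [-0.5, 1.4, 0.1]
finger_gap: 0.0001
grasp_force: 0.6
```

>>> {"op": "apply_moves", "data": {"increments": [[0.01,-0.04,0,0,0,0],[0.02,-0.08,0,0,0,0],[0.02,-0.12,0,0,0,0],[0.02,-0.12,0,0,0,0]]}}

```text
time_s: 13.7
ee_pos: [0.5798, 0.2857, 0.0391]
tool_rot: [[-0.982, -0.19, 0.0], [-0.19, 0.982, 0.0], [-0.0, 0.0, -1.0]]
ft_force: [-1.7, 0.9, 0.2]
finger_gap: -0.0
grasp_force: 0.7
```

>>> {"op": "apply_moves", "data": {"increments": [[0.01,-0.04,0,0,0,0],[0.02,-0.08,0,0,0,0],[0.03,-0.12,0,0,0,0],[0.03,-0.12,0,0,0,0]]}}

```text
time_s: 14.1
ee_pos: [0.5799, 0.2849, 0.039]
tool_rot: [[-0.982, -0.19, -0.0], [-0.19, 0.982, 0.001], [0.0, 0.001, -1.0]]
ft_force: [-1.8, 5.0, -0.7]
finger_gap: 0.0002
grasp_force: 2.5
```

>>> {"op": "apply_moves", "data": {"increments": [[0.01,-0.04,0,0,0,0],[0.02,-0.08,0,0,0,0],[0.02,-0.1,0,0,0,0],[0.02,-0.1,0,0,0,0],[0.02,-0.1,0,0,0,0]]}}

```text
time_s: 14.6
ee_pos: [0.5799, 0.2848, 0.0391]
tool_rot: [[-0.982, -0.191, -0.0], [-0.191, 0.982, 0.002], [-0.0, 0.002, -1.0]]
ft_force: [-2.1, 8.3, -0.2]
finger_gap: 0.0001
grasp_force: 4.5
```

>>> {"op": "apply_moves", "data": {"increments": [[0.01,-0.04,0,0,0,0],[0.02,-0.09,0,0,0,0],[0.02,-0.09,0,0,0,0],[0.02,-0.09,0,0,0,0],[0.02,-0.09,0,0,0,0],[0.02,-0.09,0,0,0,0],[0.02,-0.09,0,0,0,0],[0.02,-0.09,0,0,0,0]]}}

```text
time_s: 15.4
ee_pos: [0.5799, 0.2846, 0.0391]
tool_rot: [[-0.981, -0.192, -0.0], [-0.192, 0.981, 0.004], [-0.0, 0.004, -1.0]]
ft_force: [-3.2, 12.5, -0.7]
finger_gap: 0.0
grasp_force: 6.4
```

```bash
python3 - <<'E'
from h import *
s=env.get_state();print(b(s["ee_pos"]),Rb.T@s["ft_force"])
p=cam("wrist"); save(p,"w5")
I=p["pixels"];hsv=cv2.cvtColor(I,cv2.COLOR_RGB2HSV)
m=(hsv[...,0]>100)&(hsv[...,0]<130)&(hsv[...,1]>130)
print([(u,np.where(m[:,u])[0].min(),np.where(m[:,u])[0].max()) for u in range(4,300,30)])
E
```

```text
[ 11.7 110.3  39.1] [-0.76373818 12.92188764 -0.66509256]
[(4, np.int64(250), np.int64(417)), (34, np.int64(250), np.int64(417)), (64, np.int64(250), np.int64(416)), (94, np.int64(250), np.int64(402)), (124, np.int64(251), np.int64(387)), (154, np.int64(251), np.int64(372)), (184, np.int64(254), np.int64(417)), (214, np.int64(262), np.int64(349)), (244, np.int64(269), np.int64(361)), (274, np.int64(262), np.int64(317))]
```

View pics/w5.png

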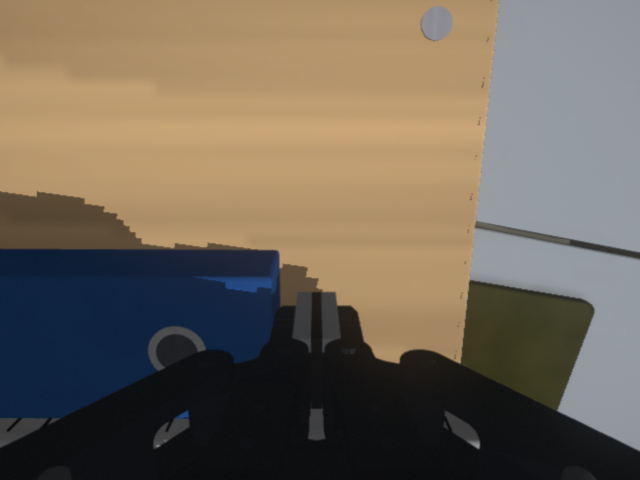

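>>> {"op": "apply_moves", "data": {"increments": [[-0.05,0.25,0,0,0,0],[-0.2,1.0,0,0,0,0],[-0.4,2.0,0,0,0,0],[-0.4,2.0,4,0,0,0],[-0.4,2.0,8,0,0,0],[-2,-1,12,0,0,0],[-4,-5,15,0,0,0],[-6,-8,18,0,0,0]]}}

```text
time_s: 16.25
ee_pos: [0.5211, 0.2039, 0.2182]
tool_rot: [[-0.982, -0.191, 0.001], [-0.191, 0.982, -0.001], [-0.0, -0.001, -1.0]]
ft_force: [0.6, 0.2, 0.1]
finger_gap: -0.0005
grasp_force: 0.0
```

>>> {"op": "apply_moves", "data": {"increments": [[-1.3,-2.4,1,0,0,0],[-1.3,-2.4,1,0,0,0],[-1.3,-2.4,1,0,0,0],[-1.3,-2.4,1,0,0,0]], "claw": 1}}

```text
time_s: 16.65
ee_pos: [0.5088, 0.1813, 0.2264]
tool_rot: [[-0.982, -0.19, -0.001], [-0.19, 0.982, 0.0], [0.001, 0.0, -1.0]]
ft_force: [-0.5, 0.0, 0.3]
finger_gap: 0.0581
grasp_force: 0.0
```

```bash
cat > g.py <<'E'
from h import *
import sys
print(env.get_state()["ee_pos"])
p=cam("wrist"); save(p,sys.argv[1])
I=p["pixels"];hsv=cv2.cvtColor(I,cv2.COLOR_RGB2HSV)
m=((hsv[...,0]>100)&(hsv[...,0]<130)&(hsv[...,1]>130)&(hsv[...,2]>30)).astype(np.uint8)
n,l,st,_=cv2.connectedComponentsWithStats(m); m=l==1+np.argmax(st[1:,4])
us=np.where(m.any(0))[0]; print(us.min(),us.max())
U=range(us.min()+12,us.max()-12,6)
for nm,fn,z in (("near",np.min,.02),("far",np.max,.05)):
    P=np.array([b(atz(p,(u,fn(np.where(m[:,u])[0])+(nm=="far")),z)) for u in U]); k=np.polyfit(P[:,1],P[:,0],1); r=P[:,0]-np.polyval(k,P[:,1]); g=abs(r)<1.5; k=np.polyfit(P[g,1],P[g,0],1); print(nm,k,g.sum(),len(g))
W=(hsv[...,0]>5)&(hsv[...,0]<25)&(hsv[...,1]>60)&(hsv[...,2]>100)
P=np.array([b(atz(p,(u,np.where(W[:,u])[0].min()),.02)) for u in range(220,500,10)]); print("bed edge",np.polyfit(P[:,1],P[:,0],1))
for u in (us.min(),us.max()+1): print(b(atz(p,(u,320),.05)))
E
python3 g.py w6
```

```text
[0.50877791 0.18125708 0.22635438]
232 400
near [0.01034004 2.01185353] 24 24
far [1.52722359e-03 3.93134562e+01] 24 24
bed edge [ 3.04084950e-03 -1.02892191e+02]
[  5.4 -42.   50. ]
[ 5.1 89.9 50. ]
```

View pics/w6.png

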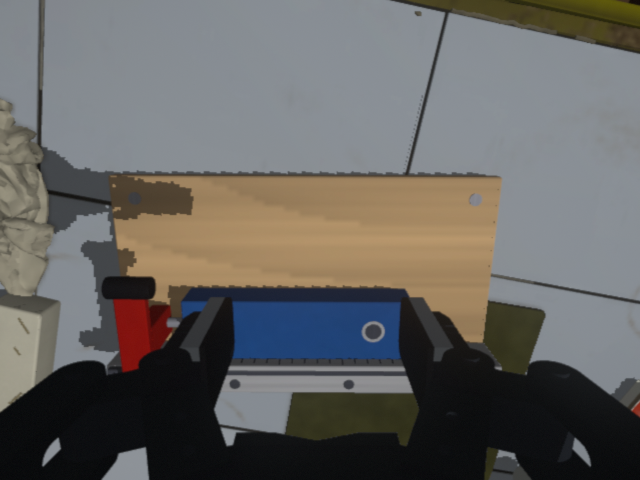

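The picture shows the bar's far edge parallel to the fence (slope 0.0015 against 0.003 for the bed edge), so it is flush. Its right end reaches the screw by the leaf at (175,322). I now return to the handle, using the earlier grasp pose.

>>> {"op": "apply_moves", "data": {"increments": [[1,-3,0,0,0,0],[3,-6,0,0,0,0],[5,-9,0,0,0,0],[6.6,-11.8,0,0,0,0],[6.6,-11.8,-3,0,0,0],[6.6,-11.8,-6,0,0,0],[6.6,-11.8,-6,0,0,0],[6.6,-11.8,-6,0,0,0]]}}

```text
time_s: 17.5
ee_pos: [0.5743, 0.0633, 0.1667]
tool_rot: [[-0.982, -0.191, -0.002], [-0.191, 0.982, 0.0], [0.002, 0.001, -1.0]]
ft_force: [0.7, 0.2, -0.1]
finger_gap: 0.0855
grasp_force: 0.0
```

>>> {"op": "apply_moves", "data": {"increments": [[0.1,-0.05,-4,0,0,0],[0.1,-0.05,-7,0,0,0],[0.1,-0.05,-9,0,0,0],[0.1,-0.05,-9.6,0,0,0],[0.1,-0.05,-9.6,0,0,0]]}}

```text
time_s: 18.0
ee_pos: [0.5762, 0.0625, 0.072]
tool_rot: [[-0.982, -0.191, 0.0], [-0.191, 0.982, 0.0], [-0.0, -0.0, -1.0]]
ft_force: [0.9, -0.0, -0.3]
finger_gap: 0.0852
grasp_force: 0.0
```

>>> {"op": "apply_moves", "data": {"increments": [[0,0,0,0,0,0],[0,0,0,0,0,0],[0,0,0,0,0,0],[0,0,0,0,0,0],[0,0,0,0,0,0],[0,0,0,0,0,0]], "claw": 0.2, "force": 25}}

```text
time_s: 18.6
ee_pos: [0.5761, 0.0627, 0.072]
tool_rot: [[-0.982, -0.19, 0.001], [-0.19, 0.982, 0.001], [-0.001, 0.001, -1.0]]
ft_force: [-1.3, 4.4, 5.2]
finger_gap: 0.0319
grasp_force: 28.8
```

>>> {"op": "apply_moves", "data": {"increments": [[0.25,0.05,2.1,0,0,0],[1.0,0.2,4.1,0,0,0],[2.25,0.45,5.8,0,0,0],[3.85,0.75,7.15,0,0,0],[5.7,1.1,8.05,0,0,0],[7.75,1.5,8.5,0,0,0],[9.4,1.8,8.45,0,0,0],[10.8,2.1,8.15,0,0,0]]}}

```text
time_s: 19.4
ee_pos: [0.6846, 0.0834, 0.1536]
tool_rot: [[-0.982, -0.19, 0.001], [-0.19, 0.982, -0.0], [-0.001, -0.0, -1.0]]
ft_force: [-2.2, -1.3, 4.8]
finger_gap: 0.0312
grasp_force: 25.1
```

>>> {"op": "apply_moves", "data": {"increments": [[0,0,0,0,0,0],[0,0,0,0,0,0],[0,0,0,0,0,0]]}}

```text
time_s: 19.7
ee_pos: [0.6844, 0.0833, 0.1534]
tool_rot: [[-0.982, -0.19, 0.002], [-0.19, 0.982, 0.0], [-0.002, -0.0, -1.0]]
ft_force: [1.8, 2.6, 5.6]
finger_gap: 0.0312
grasp_force: 25.2
```

Open, lift straight up, and move back to check.

>>> {"op": "apply_moves", "data": {"increments": [[0,0,0,0,0,0],[0,0,0,0,0,0],[0,0,0,0,0,0],[0,0,0,0,0,0],[0,0,4,0,0,0],[0,0,8,0,0,0],[-3,1,11,0,0,0],[-7,2,13,0,0,0]], "claw": 1}}

```text
time_s: 20.5
ee_pos: [0.6142, 0.1028, 0.2842]
tool_rot: [[-0.982, -0.189, 0.002], [-0.189, 0.982, -0.0], [-0.002, -0.0, -1.0]]
ft_force: [0.2, 0.4, 1.4]
finger_gap: 0.0854
grasp_force: 0.0
```

>>> {"op": "apply_moves", "data": {"increments": [[-4,2,1,0,0,0],[-8,5,2,0,0,0],[-10,8,2,0,0,0],[-10,8,2,0,0,0],[-10,8,2,0,0,0]]}}

```text
time_s: 21.0
ee_pos: [0.5135, 0.1836, 0.3028]
tool_rot: [[-0.981, -0.192, 0.001], [-0.192, 0.981, -0.0], [-0.001, -0.0, -1.0]]
ft_force: [-0.2, 0.6, 0.2]
finger_gap: 0.0856
grasp_force: 0.0
```

```bash
python3 g.py w7; python3 - <<'E'
from h import *
p=cam("side"); r=env.outline_of("stop_leaf",p)
print(r and (r[0]["conf"],np.argwhere(r[0]["pixels"])[:,::-1].min(0),np.argwhere(r[0]["pixels"])[:,::-1].max(0)))
def B(P): return np.array([x0,y0,0])+Rb@(np.array(P)/1e3)
for t in (1.3,1.5,1.85): print(t,proj(p,B([52-85*np.cos(t),-105,80+85*np.sin(t)])))
for n in ("side","wrist"):
    p=cam(n)
    for q in ("stop_leaf","spacer_bar"):
        for x in env.spot_in(q,p)[:1]: print(n,q,round(x["conf"],2),b(world(p,x["position"])))
p=cam("wrist");I=p["pixels"];hsv=cv2.cvtColor(I,cv2.COLOR_RGB2HSV)
# handle: dark blob bottom of the red leaf
red=((hsv[...,0]<8)|(hsv[...,0]>172))&(hsv[...,1]>150)&(hsv[...,2]>50); v,u=np.where(red[:, :300]); print("red",u.min(),u.max(),v.min(),v.max())
for t in (1.5,1.85): print(t,proj(p,B([52-77*np.cos(t),-105,80+77*np.sin(t)])))
E
```

```text
[0.5134545  0.18363571 0.30282348]
204 392
near [ 0.00484997 -0.29950642] 28 28
far [-8.10751081e-04  3.93197264e+01] 28 28
[]
1.3 [[257.66399463 269.33828554]]
1.5 [[246.95014816 267.79765987]]
1.85 [[228.43658469 269.09701667]]
side stop_leaf 0.9 [ 51.  -98.4 129.9]
side spacer_bar 0.75 [12.  30.9 47.6]
wrist stop_leaf 0.82 [   6.9 -106.1  120.5]
wrist spacer_bar 0.61 [ 7.6  9.1 45.6]
red 135 193 307 346
1.5 [[140.22443082 383.28691416]]
1.85 [[145.46572661 412.00919104]]Traceback (most recent call last):
  File "g.py", line 13, in <module>
    P=np.array([b(atz(p,(u,np.where(W[:,u])[0].min()),.02)) for u in range(220,500,10)]); print("bed edge",np.polyfit(P[:,1],P[:,0],1))
                           ~~~~~~~~~~~~~~~~~~~~~~~^^
    return umr_minimum(a, axis, None, out, keepdims, initial, where)
ValueError: zero-size array to reduction operation minimum which has no identity
```

```bash
python3 - <<'E'
from h import *
a=cv2.imread("pics/side0.png")[:,:,::-1]; p=cam("side"); c=p["pixels"]
for t in (a,c):
    r=t[255:330,215:290]; h=cv2.cvtColor(np.ascontiguousarray(r),cv2.COLOR_RGB2HSV)
    m=((h[...,0]<8)|(h[...,0]>172))&(h[...,1]>150); v,u=np.where(m); print("red",m.sum(),u.mean()+215,v.mean()+255)
    v,u=np.where(r.max(2)[:30]<45); print("dark",len(u),u.mean()+215,v.mean()+255)
for q in ["marker_pen","grey_jar","brown_jar","weighing_bottle"]:
    for x in env.spot_in(q,p)[:1]: print(q,world(p,x["position"]).round(3))
w=cam("wrist")
for k in ((204,300),(204,310),(393,300)): print(b(atz(w,k,.05)))
print(env.get_state()["time_s"])
E
```

```text
red 618 251.57605177993528 289.98867313915855
dark 6 230.0 266.3333333333333
red 599 252.4457429048414 290.0183639398998
dark 1 237.0 266.0
marker_pen [ 0.443 -0.241  0.013]
grey_jar [ 0.644 -0.285  0.028]
weighing_bottle [ 0.654 -0.153  0.031]
[ 26.8 -83.2  50. ]
[ 37.2 -83.9  50. ]
[26.6 98.5 50. ]
21.8
```

```bash
python3 -c "
from rig import env
print(env.sign_off())"
```

```text
the job is handed in; nothing more can be done
None
```

The job is handed in at about 22 s of robot time. The bar was pressed on the screw at a wrist reading of about 12.5 N (friction included), and the leaf is back up at about 1.85 rad. The bar measures flush in the camera, with its end within about 1–2 mm of the estimated screw tip. The pen and weighing bottle read as unmoved; the grey jar reads up to 16 mm off but was never approached, and the brown jar was not re-detected. `sign_off` returned no verdict.

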